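# Third hand for screwing a heat guard to its sprung fence

## Robot

A 7-joint arm with a two-finger parallel gripper is mounted at the origin on the work surface; the furniture and walls round the work are solid. World frame = base frame: x ahead of the robot, y to its left, z up, the work surface at z = 0. Lengths are in m, angles in rad, forces in N, time in s.
With the tool pointing down it reaches from about 0.425 to 0.925 m from the base axis. Payload 6.8 kg.
Tool frame: the origin (TCP) lies between the finger pads, 19 mm behind the fingertips; this is the grasp point; z points along the fingers, y is the line along which they close (so a half turn about z gives the same grasp; the last joint's range is limited). The gripper opens to 85 mm and grips with 20 to 120 N. Pads are 22 mm wide; open, the fingers measure 114 mm over their backs; the gripper's body (76 mm by 85 mm) begins 54 mm behind the grasp point. The pads swing forward as they close: fully open they stand 13 mm farther back than shut.
Start: joints at [-1.334, 0.477, 0.022, 1.555, -0.011, 1.109, -0.083], TCP at [0.228, 0.635, 0.25] pointing down, gripper open.
Joint ranges: [-2.96, 2.96], [-0.34, 2.1], [-1.41, 1.46], [0.24, 2.44], [-1.37, 4.51], [0.17, 1.92], [-2.96, 2.96]. Speed limits (rad/s): [2.39, 2.39, 3.14, 3.14, 3.14, 3.14, 3.14].

## Interface

Orientations are given as a unit quaternion [w, x, y, z].
In Python, from station import bot gives the robot as it stands.
- The arm moves only by the shell command python3 nudge.py [FORCE], which reads ROWS from standard input. ROWS is a JSON object with one list for each field, all of the same length, 1 to 20, a row being the entries at one place: x, y, z (the shift in m), yaw (a turn about the tool's z in rad), jaw (the opening from 0.0 (shut) to 1.0 (fully open)); each row shifts and turns the commanded pose from where the row before left it, along the tool's axes as they then stand; what a row does not reach is not made up. A row lasts 1/10 s, in which the tool goes at most 0.05 m and 0.15 rad, less where a joint would pass 70% of its speed; a pose out of reach is approached as far as the arm can. The fingers move at their own pace and stop on an object; FORCE is the grip in N (left out, the last holds). Time passes only in rows, so rows that do not move let the fingers close. It prints the time, the measured TCP pose, the force, the opening and the grip force at its end. Input that does not fit is refused with a message, and nothing moves.
- bot.get_obs(): the state, without advancing time (a new reading comes with each control period).
- bot.read_camera(name): name is "scene" or "top" or "wrist"; returns the picture (420x560x3 uint8, blue, green, red); there is no depth.
- bot.camera_info(name): a dict with "vertical_fov" (degrees; the focal length in pixels is half the picture's height over the tangent of half this angle, whatever the lens; pixels are square), "cx", "cy" (the principal point, pixels), "view" (4x4, takes a point from world to camera coordinates); the wrist camera has in their place "hand_eye" (4x4, takes a point from camera to tool coordinates, whose origin is the TCP and whose axes are the flange's). Camera axes: x right, y up, looking along -z (the intrinsics and any distortion apply to the point x, -y, -z); pixel columns grow to the right and rows downward; lengths in m; the calibration is good to about 2 mm. A picture is of the moment at which its call begins: read the wrist's pose just before it. camera_info takes no time and is no camera call.
- bot.hand_in(): hands the job in; it is judged then, once.
The state is a dict: "t": time; "q": joint angles; "joint_vel": joint speeds; "joint_torque": joint torques, N m; "eef_pos": TCP position; "tool_rot": TCP orientation; "contact_force": force on the tool from outside, world axes, zero at the start; "torque": the same for the moment, N m; "gripper_width": opening from 0.0 (shut) to 1.0 (fully open); "grasp_force": force on a finger pad.
Only numpy, scipy, OpenCV 4.12 (cv2) and the standard library are available. Lean on these libraries where they do the work, as an engineer would, in place of code of your own. Each camera call takes 0.05 s, during which the arm holds its last target. There are 200 camera calls.

## Task

Lift the taller of the two aluminium plates (the iron's heat guard) out of the rack, stand it centred on the ledge of the sprung jig so that it leans flush against the sloping fence from foot to top, and let go of it. Then push on about the middle of its face with the fingers until the fence's pointers stand between the two marks, never past them to the end of the travel, and keep it pressed there with a steady force for me to screw it on: the program finishes while still holding the guard pressed. Leave the short plate in the rack.

Things in the scene. Friction and masses are not known exactly. Their poses are not given: they have to be found in the camera images.
- guard: the heat guard: the taller plate, bare aluminium, 150 mm tall, 110 mm wide, 10 mm thick, about 0.2 kg, both faces alike, small dark screw holes at its corners. It stands upright in one of the rack's two slots. Origin: middle of its underside; z up the plate, y along its width, x through its thickness.
- short_plate: the other plate, same aluminium, width and thickness, only 100 mm tall; stays in the other slot. Origin and axes as for the guard.
- rack: fixed light-wood rack, 94 mm deep (x), 128 mm wide (y), 39 mm high, with two slots 13 mm wide and 31 mm deep, one 29 mm in front of its middle (towards -x) and one 29 mm behind it; slot floors 8 mm above the table. Origin: middle of its underside. The plates stick straight up out of it. Either plate may be in either slot.
- jig: fixed plywood base 146 x 160 x 12 mm carrying the sprung aluminium fence (an L of ledge and sloping back, open towards -x, the robot side); two spring tubes and a post at the rear, lower than the fence. On each side of the base stand two dark marks; the fence has a thin pointer on each side. Origin: table height, mid-width. Its x (level) is the way the fence gives when pressed.
- seat (a point): where the middle of the guard's underside is when properly seated; 33 mm above the table; moves with the fence. Axes of the leaning fence: z up the slope, leaning back 15 degrees (0.262 rad) from vertical towards the jig's +x; x into the back; y along the ledge. Ledge: plane z = 0, 120 mm wide, from x = -29 to +5 mm, no lip, front edge higher. Back's face: plane x = +5 mm.
- fence_top (a point): middle of the top edge of the back's face, 105 mm up the slope from the ledge (the back is 120 mm wide and 6 mm thick); 45 mm of the seated guard stand free above it.
- fence (a joint): how far the fence has been pushed back, in m: 0 at rest, end stop at 0.045. A spring of 400 N/m, nearly without friction, resists (0.022 m takes about 9 N). The pointers meet the two marks at 0.014 and 0.030.

How it is judged:
By the outcome, as a careful person would: the job done as asked, in the order asked, and still so for the second after the job is handed in, while the arm keeps its last pose, push and grip.
It also fails if it takes over 69 s, if anything falls off the work surface, if the arm or the gripper's body presses on something with over 40 N, if the wrist force passes 120 N, or if a joint passes its speed limit or range.

## Working session

There is one attempt and no reset: what is moved stays moved. The work goes in short steps, Python scripts to look and compute and a shell command to move; the robot and the scene stay as the last step left them, time stands still between calls to the robot, and variables do not carry over. Pictures are saved under pics/ and viewed, at most 10 in all, crops included, and the job is handed in when it is done.

```bash
ls; mkdir -p pics; python3 - <<'E'
from station import bot
import cv2,numpy as np
o=bot.get_obs();print({k:np.round(v,4).tolist() for k,v in o.items()})
for n in("scene","top","wrist"):
    i=bot.camera_info(n);print(n,{k:(np.round(v,4).tolist() if not isinstance(v,str) else v) for k,v in i.items()})
    cv2.imwrite(f"pics/a_{n}.png",bot.read_camera(n))
E
```

```text
nudge.py
pics
station.py
{'t': 0.0, 'q': [-1.3341, 0.4778, 0.0223, 1.5565, -0.0116, 1.1093, -0.0831], 'joint_vel': [0.0008, 0.0011, -0.001, 0.0002, 0.0029, 0.0004, 0.0015], 'joint_torque': [0.0006, -59.6464, 1.6089, -28.1177, 0.0126, 0.0095, -0.0], 'eef_pos': [0.228, 0.6347, 0.249], 'tool_rot': [-0.0001, 0.1715, 0.9852, -0.0009], 'contact_force': [0.6775, 0.5513, 0.2009], 'torque': [-0.0185, -0.0329, -0.0018], 'grasp_force': 0.0, 'gripper_width': 0.9992}
scene {'vertical_fov': 50.2815, 'cx': 278.6196, 'cy': 214.029, 'view': [[0.8109, 0.5848, 0.0222, -0.3619], [-0.3986, 0.5242, 0.7525, 0.1117], [0.4284, -0.6191, 0.6582, -1.1331], [0.0, 0.0, 0.0, 1.0]]}
top {'vertical_fov': 51.7241, 'cx': 281.3421, 'cy': 212.8963, 'view': [[0.1106, -0.9939, 0.0041, -0.0766], [0.9689, 0.1088, 0.2223, -0.4491], [-0.2214, -0.0206, 0.975, -0.8518], [0.0, 0.0, 0.0, 1.0]]}
wrist {'vertical_fov': 69.9721, 'cx': 282.1222, 'cy': 209.4447, 'hand_eye': [[0.0002, 0.9657, 0.2597, 0.0654], [1.0, -0.0005, 0.0009, -0.0006], [0.001, 0.2597, -0.9657, -0.1233], [0.0, 0.0, 0.0, 1.0]]}
```

View pics/a_scene.png

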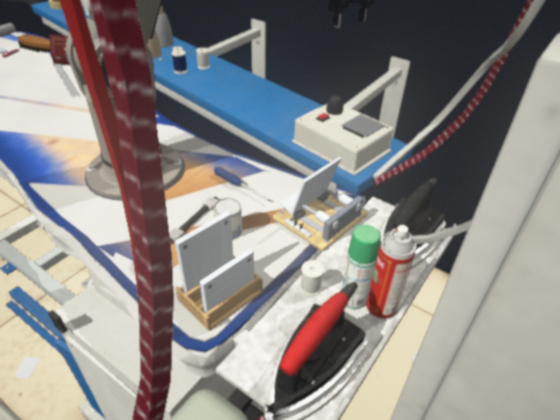

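View pics/a_top.png

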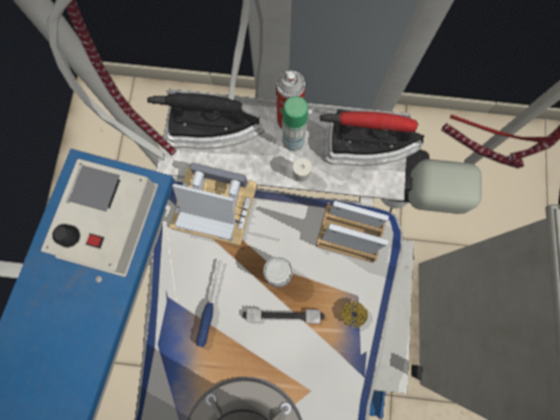

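```bash
cat > h.py <<'E'
import cv2,numpy as np
from station import bot
from scipy.spatial.transform import Rotation as R
def K(n):
    i=bot.camera_info(n);f=210/np.tan(np.radians(i["vertical_fov"])/2);return f,i["cx"],i["cy"]
def view(n,pose=None):
    i=bot.camera_info(n)
    if "view" in i: return np.array(i["view"])
    p,q=pose;T=np.eye(4);T[:3,:3]=R.from_quat([q[1],q[2],q[3],q[0]]).as_matrix();T[:3,3]=p
    return np.linalg.inv(T@np.array(i["hand_eye"]))
def proj(n,P,pose=None):
    f,cx,cy=K(n);V=view(n,pose);c=np.atleast_2d(P)@V[:3,:3].T+V[:3,3]
    return np.c_[cx+f*c[:,0]/-c[:,2],cy-f*c[:,1]/-c[:,2]]
def ray(n,uv,pose=None):
    f,cx,cy=K(n);V=view(n,pose);d=np.array([(uv[0]-cx)/f,-(uv[1]-cy)/f,-1.])
    d=V[:3,:3].T@d;return -V[:3,:3].T@V[:3,3],d/np.linalg.norm(d)
def tri(*obs):
    A=np.zeros((3,3));b=np.zeros(3);r=[ray(*o) for o in obs]
    for o,d in r: M=np.eye(3)-np.outer(d,d);A+=M;b+=M@o
    p=np.linalg.solve(A,b);return p,max(np.linalg.norm((np.eye(3)-np.outer(d,d))@(p-o)) for o,d in r)
def crop(img,x0,y0,x1,y1,s):
    c=cv2.resize(img[y0:y1,x0:x1],None,fx=s,fy=s,interpolation=cv2.INTER_CUBIC)
    for x in range((x0+9)//10*10,x1,10): cv2.putText(c,str(x),(int((x-x0+.5)*s),8),0,.3,(0,0,255),1);cv2.line(c,(int((x-x0+.5)*s),10),(int((x-x0+.5)*s),14),(0,0,255),1)
    for y in range((y0+9)//10*10,y1,10): cv2.putText(c,str(y),(0,int((y-y0+.5)*s)),0,.3,(0,0,255),1);cv2.line(c,(20,int((y-y0+.5)*s)),(25,int((y-y0+.5)*s)),(0,0,255),1)
    return c
def mont(cs,f):
    H=max(c.shape[0] for c in cs);o=np.hstack([cv2.copyMakeBorder(c,0,H-c.shape[0],0,4,0) for c in cs]);print(o.shape);cv2.imwrite(f,o)
E
python3 - <<'E'
from h import *
s=cv2.imread("pics/a_scene.png");t=cv2.imread("pics/a_top.png")
mont([crop(s,168,208,273,328,3.7),crop(t,312,195,397,265,4.6)],"pics/b_rack.png")
mont([crop(s,270,150,375,260,3.7),crop(t,160,160,255,250,4.2)],"pics/b_jig.png")
E
```

```text
(444, 787, 3)
(407, 795, 3)
```

View pics/b_rack.png

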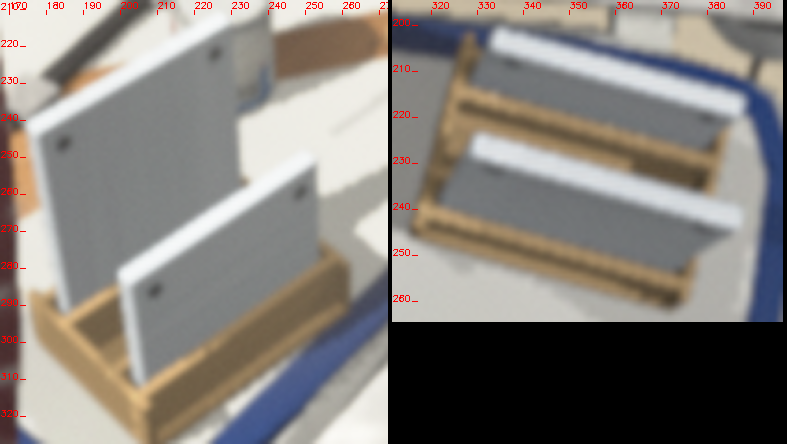

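View pics/b_jig.png

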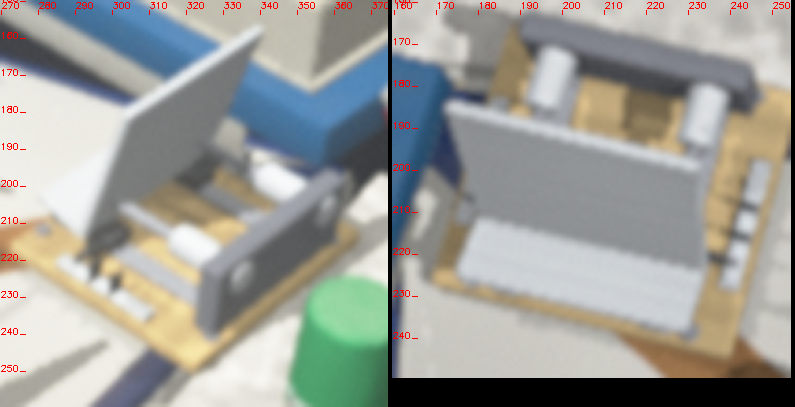

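```bash
python3 - <<'E'
from h import *
for n in("scene","top"): print(n,(-view(n)[:3,:3].T@view(n)[:3,3]).round(3))
P=dict(tallR=((177.5,244),(387.6,239.7)),tallL=((230.5,213.4),(330,223)),
shortR=((202.9,283.4),(388.7,215.6)),shortL=((253.2,250.7),(334.3,200.6)),
fenceR=((303.3,179.2),(232.1,199.5)),fenceL=((339.2,156.3),(172.6,185)),
base_pxmy=((322.2,250),(255,180.5)),base_mxmy=((272.2,213.6),(241.2,244.5)))
for k,(a,b) in P.items(): p,e=tri(("scene",a),("top",b));print(k,p.round(4),round(e,4))
E
```

```text
scene [ 0.823 -0.548  0.67 ]
top [ 0.255 -0.045  0.931]
tallR [ 0.403  -0.2244  0.1574] 0.0006
tallL [ 0.4225 -0.1176  0.1584] 0.0013
shortR [ 0.4603 -0.2341  0.1102] 0.0015
shortL [ 0.4788 -0.1269  0.1086] 0.0013
fenceR [0.4522 0.0686 0.1352] 0.0014
fenceL [0.4679 0.1854 0.1342] 0.001
base_pxmy [0.5306 0.04   0.0064] 0.0017
base_mxmy [0.3862 0.0535 0.0193] 0.0029
```

```bash
echo '{"x": [-0.030, -0.030, -0.030, -0.030, -0.030, -0.030, -0.030, -0.030, -0.030, -0.030, -0.01, -0.01, -0.01, -0.01, -0.01], "y": [-0.025, -0.025, -0.025, -0.025, -0.025, -0.025, -0.025, -0.025, -0.025, -0.025, -0.033, -0.033, -0.033, -0.033, -0.033], "z": [-0.008, -0.008, -0.008, -0.008, -0.008, -0.008, -0.008, -0.008, -0.008, -0.008, 0, 0, 0, 0, 0], "yaw": [0, 0, 0, 0, 0, 0, 0, 0, 0, 0, 0, 0, 0, 0, 0], "jaw": [1, 1, 1, 1, 1, 1, 1, 1, 1, 1, 1, 1, 1, 1, 1]}' | python3 nudge.py
echo '{"x": [0, 0, 0, 0, 0, 0, 0, 0, 0, 0, 0, 0], "y": [0, 0, 0, 0, 0, 0, 0, 0, 0, 0, 0, 0], "z": [0, 0, 0, 0, 0, 0, 0, 0, 0, 0, 0, 0], "yaw": [0.1355, 0.1355, 0.1355, 0.1355, 0.1355, 0.1355, 0.1355, 0.1355, 0.1355, 0.1355, 0, 0], "jaw": [1, 1, 1, 1, 1, 1, 1, 1, 1, 1, 1, 1]}' | python3 nudge.py
python3 - <<'E'
from h import *
o=bot.get_obs();np.save("p1.npy",np.r_[o["eef_pos"],o["tool_rot"]]);im=bot.read_camera("wrist");cv2.imwrite("pics/w1.png",im)
print(o["q"],o["contact_force"],o["t"])
cv2.imwrite("pics/w1g.png",crop(im,0,0,560,420,1.42))
pose=(o["eef_pos"],o["tool_rot"])
for P in ([.4522,.0686,.1352],[.4679,.1854,.1342],[.4283,.1313,.033]): print(proj("wrist",P,pose))
E
```

```text
t: 1.65
eef_pos: [0.4168, 0.1249, 0.3299]
tool_rot: [-0.0, 0.172, 0.985, -0.0]
contact_force: [0.1, -1.2, -0.1]
gripper_width: 1.005
grasp_force: 0.0
t: 2.85
eef_pos: [0.4172, 0.1263, 0.3299]
tool_rot: [-0.0, 0.75, 0.661, -0.0]
contact_force: [0.2, -0.3, -0.1]
gripper_width: 0.999
grasp_force: 0.0
[-0.7181713  -0.01827501  0.27952429  2.00313479  0.00545417  1.15622122
 -0.56633229] [ 0.21922308 -0.31765525 -0.14774314] 2.85
[[319.44950059 236.90814149]]
[[324.0193428  128.43396035]]
[[289.60926989 171.71980191]]
```

View pics/w1g.png

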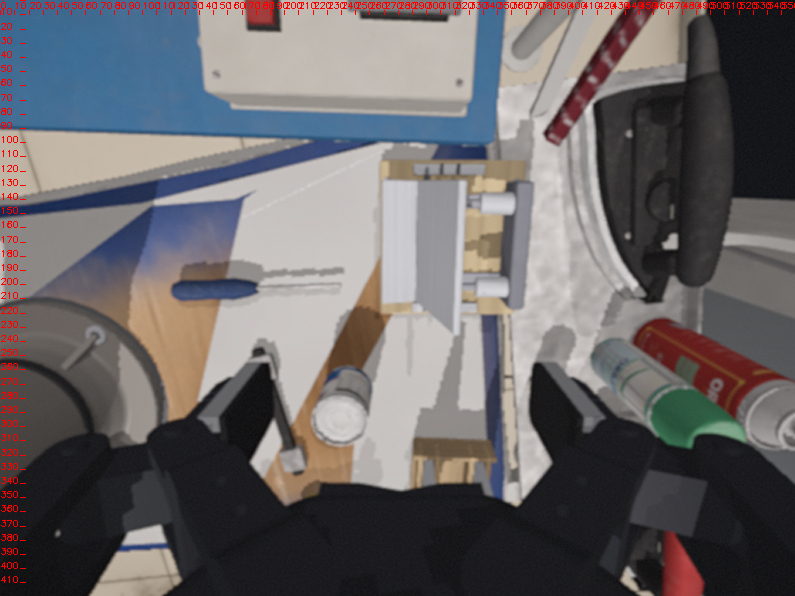

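```bash
python3 - <<'E'
from h import *
im=cv2.imread("pics/w1.png");cv2.imwrite("pics/w1c.png",crop(im,262,105,382,245,4.2))
E
```

```text
(no output)
```

View pics/w1c.png

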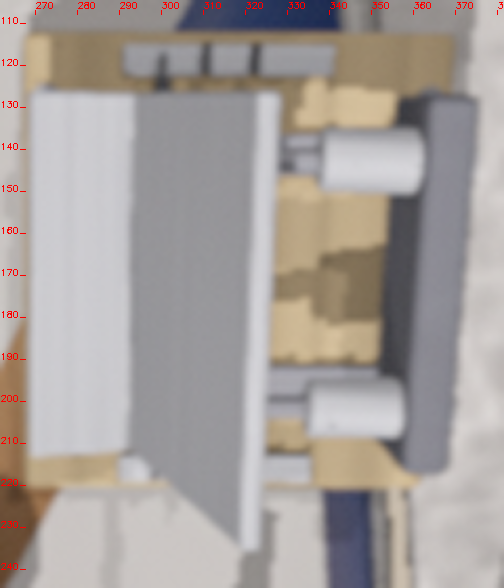

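```bash
cat > jig.py <<'E'
from h import *
from scipy.optimize import least_squares
p=np.load("p1.npy");pose=(p[:3],p[3:])
c,s=np.cos(np.radians(15)),np.sin(np.radians(15))
def J(v,X): # seat coords->world
    X=np.atleast_2d(X);L=np.c_[X[:,0]*c+X[:,2]*s,X[:,1],-X[:,0]*s+X[:,2]*c+v[3]]
    cy,sy=np.cos(v[2]),np.sin(v[2]);return np.c_[v[0]+cy*L[:,0]-sy*L[:,1],v[1]+sy*L[:,0]+cy*L[:,1],L[:,2]]
W=[(322.5,126.6),(318.9,235.5),(294.1,126.6),(292,212.1),(269.6,126.6),(268.6,212.8)]
M=[(.005,.06,.105),(.005,-.06,.105),(.005,.06,0),(.005,-.06,0),(-.029,.06,0),(-.029,-.06,0)]
T=[(172.6,185),(232.1,199.5),(179.3,211.4),(233.3,223.3),(175.7,225.9),(230.9,238.3)]
S=[(339.2,156.3),(303.3,179.2)]
def res(v):
    P=J(v,M);return np.r_[(proj("wrist",P,pose)-W)/1,(proj("top",P)-T)*1.5,(proj("scene",P[:2])-S)*1.5]
if __name__=="__main__":
    r=least_squares(lambda v:res(v).ravel(),[.428,.131,-.13,.033]);print(r.x.round(4));print(res(r.x).round(1).tolist())
    r=least_squares(lambda v:res(np.r_[v,.033]).ravel(),[.428,.131,-.13]);print(r.x.round(4))
    print("seat..top",J(np.r_[r.x,.033],[(0,0,0),(.005,0,.105)]).round(4))
E
python3 jig.py
```

```text
[ 0.4277  0.1317 -0.1236  0.032 ]
[[0.1, 0.1], [0.2, 0.8], [-1.2, 0.5], [0.3, 0.2], [-1.2, 0.6], [1.0, 1.2], [-1.7, 0.4], [-0.1, -0.2], [0.2, -1.0], [0.9, 0.4], [-2.5, -2.0], [-2.2, -0.8], [-0.8, 0.6], [-1.4, 2.2]]
[ 0.4277  0.1316 -0.1237]
seat..top [[0.4277 0.1316 0.033 ]
 [0.4594 0.1277 0.1331]]
```

```bash
echo '{"x": [-0.035, -0.035, -0.035, -0.035, -0.039, -0.039, -0.039, -0.039, 0, 0, 0, 0], "y": [0.014, 0.014, 0.014, 0.014, -0.007, -0.007, -0.007, -0.007, 0, 0, 0, 0], "z": [0, 0, 0, 0, 0, 0, 0, 0, 0.025, 0.025, 0, 0], "yaw": [0, 0, 0, 0, 0, 0, 0, 0, 0.052, 0, 0, 0], "jaw": [1, 1, 1, 1, 1, 1, 1, 1, 1, 1, 1, 1]}' | python3 nudge.py
python3 - <<'E'
from h import *
o=bot.get_obs();np.save("p2.npy",np.r_[o["eef_pos"],o["tool_rot"]]);im=bot.read_camera("wrist");cv2.imwrite("pics/w2.png",im)
pose=(o["eef_pos"],o["tool_rot"])
uv=proj("wrist",[[.403,-.2244,.158],[.4225,-.1176,.158],[.4603,-.2341,.108],[.4788,-.1269,.108]],pose);print(uv)
a=uv.min(0).astype(int)-25;b=uv.max(0).astype(int)+25;a=np.maximum(a,0);b=np.minimum(b,[560,420])
s=min(790/(b-a)[0],590/(b-a)[1]);cv2.imwrite("pics/w2c.png",crop(im,*a,*b,s));print(a,b,s)
E
```

```text
t: 4.1
eef_pos: [0.4069, -0.1707, 0.2803]
tool_rot: [-0.0, 0.768, 0.641, -0.0]
contact_force: [0.2, -0.6, 0.5]
gripper_width: 1.0
grasp_force: 0.0
[[288.52228485 265.82776689]
 [289.44662178 141.26522419]
 [342.77225505 244.25865642]
 [347.79693332 138.14127808]]
[263 113] [372 290] 3.3333333333333335
```

View pics/w2c.png

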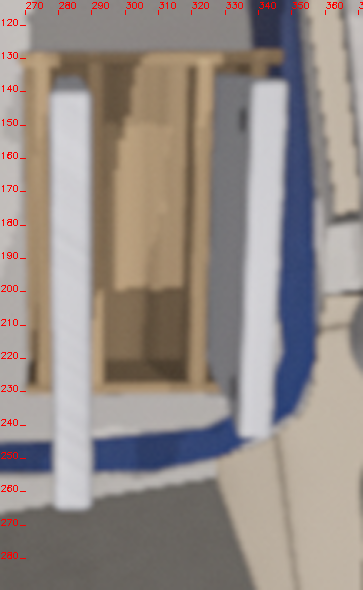

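```bash
python3 - <<'E'
from h import *
p=np.load("p2.npy");pose=(p[:3],p[3:])
C=[]
for uv in((289.2,140.1),(289.8,265.5),(277.5,140.1),(279.3,265.5)):
    o,d=ray("wrist",uv,pose);C.append(o+d*(.158-o[2])/d[2])
C=np.array(C);print(C.round(4));m=C.mean(0);y=C[0]+C[2]-C[1]-C[3];print("mid",m,"w",np.linalg.norm(y)/2,"yaw",-np.arctan2(y[0],y[1]))
for k,uvs in dict(L=((230.5,213.4),(330,223),(289.2,140.1)),R=((177.5,244),(387.6,239.7),(289.8,265.5))).items():
    print(k,tri(("scene",uvs[0]),("top",uvs[1]),("wrist",uvs[2],pose)))
o=bot.get_obs();q=o["tool_rot"];M=R.from_quat([q[1],q[2],q[3],q[0]]).as_matrix();print("tool yaw",np.arctan2(M[1,1],M[0,1]),"d tool",M.T@(m-o["eef_pos"]))
E
```

```text
[[ 0.4225 -0.1167  0.158 ]
 [ 0.4042 -0.2243  0.158 ]
 [ 0.4133 -0.115   0.158 ]
 [ 0.395  -0.2226  0.158 ]]
mid [ 0.40871769 -0.16964647  0.158     ] w 0.10916136187490229 yaw -0.16847930954349552
L (array([ 0.42240017, -0.11724407,  0.1582207 ]), np.float64(0.001573547156979461))
R (array([ 0.4034877 , -0.22448314,  0.15752477]), np.float64(0.0008785692139127404))
tool yaw -0.17948500429623737 d tool [0.0013026  0.00085462 0.12290791]
```

```bash
echo '{"x": [0.001, 0, 0, 0, 0, 0, 0], "y": [0.001, 0, 0, 0, 0, 0, 0], "z": [0.035, 0.035, 0.035, 0.025, 0.010, 0, 0], "yaw": [-0.009, 0, 0, 0, 0, 0, 0], "jaw": [0.8, 0.7, 0.6, 0.5, 0.4, 0.4, 0.4]}' | python3 nudge.py 50
echo '{"x": [0, 0, 0, 0, 0, 0, 0, 0], "y": [0, 0, 0, 0, 0, 0, 0, 0], "z": [0, 0, 0, 0, 0, 0, 0, 0], "yaw": [0, 0, 0, 0, 0, 0, 0, 0], "jaw": [0, 0, 0, 0, 0, 0, 0, 0]}' | python3 nudge.py 50
```

```text
t: 4.85
eef_pos: [0.4093, -0.1702, 0.1413]
tool_rot: [0.001, 0.765, 0.644, 0.001]
contact_force: [-0.2, -0.4, 0.4]
gripper_width: 0.4
grasp_force: 0.0
t: 5.65
eef_pos: [0.4091, -0.1701, 0.1413]
tool_rot: [0.001, 0.765, 0.644, 0.001]
contact_force: [-2.0, 0.8, 6.8]
gripper_width: 0.111
grasp_force: 49.6
```

```bash
echo '{"x": [0, 0, 0, 0, 0, 0, 0, 0, 0, 0], "y": [0, 0, 0, 0, 0, 0, 0, 0, 0, 0], "z": [-0.005, -0.01, -0.015, -0.02, -0.025, -0.025, -0.02, 0, 0, 0], "yaw": [0, 0, 0, 0, 0, 0, 0, 0, 0, 0], "jaw": [0, 0, 0, 0, 0, 0, 0, 0, 0, 0]}' | python3 nudge.py
python3 - <<'E'
from h import *
o=bot.get_obs();q=o["tool_rot"];M=R.from_quat([q[1],q[2],q[3],q[0]]).as_matrix();print(M.round(3))
for i in range(4):
    t=bot.get_obs();print(t["contact_force"].round(2),t["t"]);im=bot.read_camera("scene")
cv2.imwrite("pics/s3.png",im)
E
```

```text
t: 6.65
eef_pos: [0.4073, -0.1697, 0.2591]
tool_rot: [-0.001, 0.765, 0.644, -0.001]
contact_force: [-0.0, 0.4, -2.2]
gripper_width: 0.111
grasp_force: 48.8
[[ 0.171  0.985 -0.002]
 [ 0.985 -0.171  0.   ]
 [-0.    -0.002 -1.   ]]
[-0.03  0.35 -2.18] 6.65
[-0.28  0.07 -1.62] 6.7
[ 0.19 -0.01 -1.83] 6.75
[-0.1  -0.36 -2.45] 6.8
```

```bash
echo '{"x": [0.020, 0.034, 0.034, 0.034, 0.034, 0.029, 0.029, 0.029, 0.029, 0.020, 0.009, 0, 0, 0, 0], "y": [0.002, 0.004, 0.004, 0.004, 0.003, -0.0106, -0.0106, -0.0106, -0.0106, -0.0106, 0, 0, 0, 0, 0], "z": [-0.009, -0.009, -0.009, -0.009, 0, 0, 0, 0, 0, 0, 0, 0, 0, 0, 0], "yaw": [0, 0, 0, 0, 0, 0, 0, 0, 0, 0, 0, -0.047, 0, 0, 0], "jaw": [0, 0, 0, 0, 0, 0, 0, 0, 0, 0, 0, 0, 0, 0, 0]}' | python3 nudge.py
cat > rel.py <<'E'
from h import *
import sys
def st():
    o=bot.get_obs();q=o["tool_rot"];M=R.from_quat([q[1],q[2],q[3],q[0]]).as_matrix()
    y=-.1237;A=np.array([[np.cos(y),np.sin(y),0],[-np.sin(y),np.cos(y),0],[0,0,1]])
    print("t",round(o["t"],2),"jig rel seat mm",(A@(o["eef_pos"]-[.4277,.1316,.033])*1e3).round(1),"yawerr",round(np.arctan2(M[1,1],M[0,1])-y,4),"F jig",(A@o["contact_force"]).round(2),"w",round(o["gripper_width"],3),"g",round(o["grasp_force"],1))
if __name__=="__main__": st()
E
python3 rel.py
```

```text
t: 8.35
eef_pos: [0.4244, 0.1321, 0.2959]
tool_rot: [0.0, 0.751, 0.661, -0.0]
contact_force: [0.7, -0.1, -1.7]
gripper_width: 0.11
grasp_force: 49.0
t 8.35 jig rel seat mm [-3.400e+00  1.000e-01  2.629e+02] yawerr -0.0034 F jig [ 0.74 -0.03 -1.72] w 0.11 g 49.0
```

```bash
echo '{"x": [0, 0, 0, 0, 0, 0, 0, 0], "y": [-0.002, -0.001, 0, 0, 0, 0, 0, 0], "z": [0.02, 0.03, 0.03, 0.02, 0.015, 0.005, 0, 0], "yaw": [-0.003, 0, 0, 0, 0, 0, 0, 0], "jaw": [0, 0, 0, 0, 0, 0, 0, 0]}' | python3 nudge.py; python3 rel.py;  echo '{"x": [0, 0, 0, 0], "y": [0, 0, 0, 0], "z": [0.001, 0.001, 0.001, 0], "yaw": [0, 0, 0, 0], "jaw": [0, 0, 0, 0]}' | python3 nudge.py; python3 rel.py; echo '{"x": [0, 0, 0, 0], "y": [0, 0, 0, 0], "z": [0.001, 0.001, 0, 0], "yaw": [0, 0, 0, 0], "jaw": [0, 0, 0, 0]}' | python3 nudge.py; python3 rel.py
```

```text
t: 9.15
eef_pos: [0.4218, 0.1332, 0.1767]
tool_rot: [0.0, 0.749, 0.662, 0.001]
contact_force: [0.1, -0.0, -1.4]
gripper_width: 0.109
grasp_force: 48.9
t 9.15 jig rel seat mm [ -6.1   0.9 143.7] yawerr 0.0011 F jig [ 0.07 -0.01 -1.36] w 0.109 g 48.9
t: 9.55
eef_pos: [0.4212, 0.1332, 0.1731]
tool_rot: [-0.0, 0.749, 0.663, 0.0]
contact_force: [-0.6, 0.4, -2.3]
gripper_width: 0.113
grasp_force: 48.9
t 9.55 jig rel seat mm [ -6.7   0.8 140.1] yawerr 0.0018 F jig [-0.6   0.29 -2.29] w 0.113 g 48.9
t: 9.95
eef_pos: [0.4212, 0.1331, 0.1709]
tool_rot: [-0.0, 0.749, 0.663, -0.0]
contact_force: [0.9, -0.3, -0.7]
gripper_width: 0.111
grasp_force: 48.9
t 9.95 jig rel seat mm [ -6.7   0.7 137.9] yawerr 0.0017 F jig [ 0.98 -0.18 -0.7 ] w 0.111 g 48.9
```

```bash
for i in 1 2; do echo '{"x": [-0.0003, 0, 0], "y": [0, 0, 0], "z": [0.001, 0, 0], "yaw": [0, 0, 0], "jaw": [0, 0, 0]}' | python3 nudge.py>/dev/null; python3 rel.py; done
```

```text
t 10.25 jig rel seat mm [ -6.7   0.4 137. ] yawerr 0.0017 F jig [-0.36  0.2  -1.32] w 0.112 g 49.0
t 10.55 jig rel seat mm [ -5.9   0.3 136.7] yawerr 0.0014 F jig [-0.16 -1.48  6.07] w 0.111 g 50.1
```

```bash
echo '{"x": [0, 0, 0, 0, 0], "y": [0, 0.001, 0.001, 0.001, 0], "z": [-0.001, 0, 0, 0, 0], "yaw": [0, 0, 0, 0, 0], "jaw": [0, 0, 0, 0, 0]}' | python3 nudge.py>/dev/null; python3 rel.py; for i in 1 2 3; do echo '{"x": [0, 0, 0], "y": [0.001, 0, 0], "z": [0.0003, 0, 0], "yaw": [0, 0, 0], "jaw": [0, 0, 0]}' | python3 nudge.py>/dev/null; python3 rel.py; done
```

```text
t 11.05 jig rel seat mm [-3.600e+00  1.000e-01  1.368e+02] yawerr 0.0016 F jig [ 0.26 -0.25 -0.26] w 0.113 g 49.0
t 11.35 jig rel seat mm [-2.700e+00  1.000e-01  1.367e+02] yawerr 0.0017 F jig [ 0.77  0.47 -1.53] w 0.109 g 49.0
t 11.65 jig rel seat mm [ -1.6   0.2 136.4] yawerr 0.0017 F jig [-0.04 -0.11 -1.9 ] w 0.113 g 49.0
t 11.95 jig rel seat mm [-6.000e-01  1.000e-01  1.361e+02] yawerr 0.0016 F jig [ 0.18 -1.44 -1.6 ] w 0.111 g 49.0
```

```bash
for i in 1 2 3; do echo '{"x": [0, 0, 0], "y": [0.0015, 0, 0], "z": [0.0003, 0, 0], "yaw": [0, 0, 0], "jaw": [0, 0, 0]}' | python3 nudge.py>/dev/null; python3 rel.py; done; python3 - <<'E'
from h import *
F=[]
for i in range(5): F.append(bot.get_obs()["contact_force"]); im=bot.read_camera("top")
print(np.mean(F,0)); s=bot.read_camera("scene");cv2.imwrite("pics/s4.png",s)
mont([crop(s,270,120,375,260,3.7),crop(im,160,160,255,250,4.2)],"pics/c_jig.png")
E
```

```text
t 12.25 jig rel seat mm [  0.9   0.2 135.8] yawerr 0.0016 F jig [-0.27 -0.21 -2.26] w 0.105 g 49.0
t 12.55 jig rel seat mm [2.300e+00 1.000e-01 1.354e+02] yawerr 0.0016 F jig [-0.81  0.17 -1.35] w 0.109 g 49.0
t 12.85 jig rel seat mm [3.700e+00 1.000e-01 1.351e+02] yawerr 0.0016 F jig [-1.27 -0.1  -1.31] w 0.11 g 49.0
[-1.32177367  0.42741884 -1.54402777]
(518, 795, 3)
```

View pics/c_jig.png

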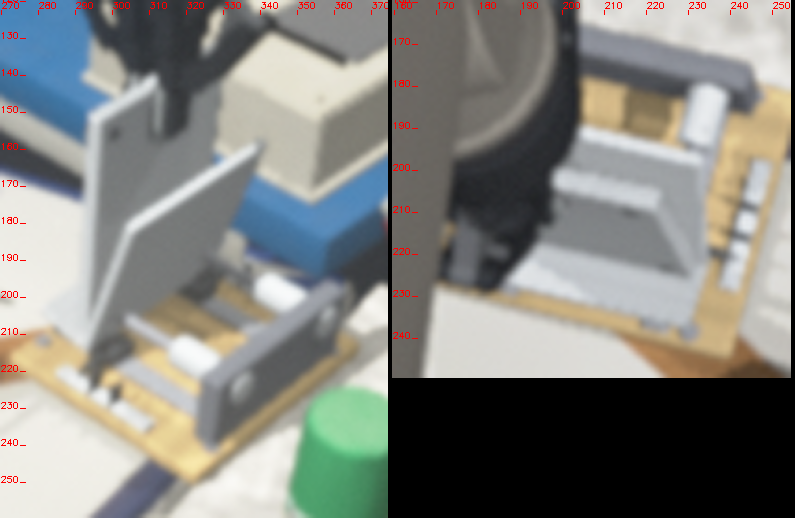

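```bash
for i in 1 2; do echo '{"x": [0, 0, 0], "y": [0, 0, 0], "z": [0.0007, 0, 0], "yaw": [0, 0, 0], "jaw": [0, 0, 0]}' | python3 nudge.py>/dev/null; python3 rel.py; done
```

```text
t 13.45 jig rel seat mm [4.100e+00 1.000e-01 1.348e+02] yawerr 0.0014 F jig [-1.68 -1.87  3.7 ] w 0.113 g 49.7
t 13.75 jig rel seat mm [4.800e+00 1.000e-01 1.347e+02] yawerr 0.0012 F jig [-0.8  -3.32  8.91] w 0.107 g 50.8
```

```bash
echo '{"x": [0, 0, 0, 0], "y": [-0.0015, -0.0015, 0, 0], "z": [-0.0008, 0, 0, 0], "yaw": [0, 0, 0, 0], "jaw": [0, 0, 0, 0]}' | python3 nudge.py>/dev/null; python3 rel.py; echo '{"x": [0, 0, 0, 0, 0, 0], "y": [0, 0, 0, 0, 0, 0], "z": [0, 0, 0, 0, 0, 0], "yaw": [0, 0, 0, 0, 0, 0], "jaw": [0.14, 0.16, 0.18, 0.2, 0.2, 0.2]}' | python3 nudge.py 20 >/dev/null; python3 rel.py; python3 - <<'E'
from h import *
for n in("scene","wrist"):cv2.imwrite(f"pics/d_{n}.png",bot.read_camera(n))
E
```

```text
t 14.15 jig rel seat mm [  1.1   0.2 134.8] yawerr 0.0017 F jig [ 0.12 -1.23  3.33] w 0.11 g 49.9
t 14.75 jig rel seat mm [  0.8   0.2 134.6] yawerr 0.0018 F jig [-0.51 -0.48 -0.02] w 0.194 g 0.0
```

```bash
echo '{"x": [0, 0, 0, 0, 0, 0, 0, 0, 0, 0, 0, 0], "y": [0.002, 0.002, 0.002, 0.002, 0.002, 0.002, 0.002, 0.002, 0.002, 0.002, 0, 0], "z": [0, 0, 0, 0, 0, 0, 0, 0, 0, 0, 0, 0], "yaw": [0, 0, 0, 0, 0, 0, 0, 0, 0, 0, 0, 0], "jaw": [0.2, 0.21, 0.22, 0.23, 0.24, 0.25, 0.26, 0.27, 0.28, 0.30, 0.3, 0.3]}' | python3 nudge.py >/dev/null; python3 rel.py;echo '{"x": [0, 0, 0, 0, 0, 0, 0], "y": [0.002, 0.002, 0.002, 0.002, 0.002, 0, 0], "z": [0, 0, 0, 0, 0, 0, 0], "yaw": [0, 0, 0, 0, 0, 0, 0], "jaw": [0.32, 0.34, 0.36, 0.38, 0.4, 0.4, 0.4]}' | python3 nudge.py >/dev/null; python3 rel.py; python3 - <<'E'
from h import *
s=bot.read_camera("scene");t=bot.read_camera("top")
mont([crop(s,270,120,375,260,3.7),crop(t,160,160,255,250,4.2)],"pics/e_jig.png")
E
```

```text
t 16.05 jig rel seat mm [ 20.9   0.2 134.6] yawerr 0.0017 F jig [ 0.64  0.15 -0.13] w 0.299 g 0.1
t 16.75 jig rel seat mm [ 30.8   0.2 134.5] yawerr 0.0016 F jig [ 0.47 -0.1  -0.88] w 0.398 g 0.0
(518, 795, 3)
```

View pics/e_jig.png

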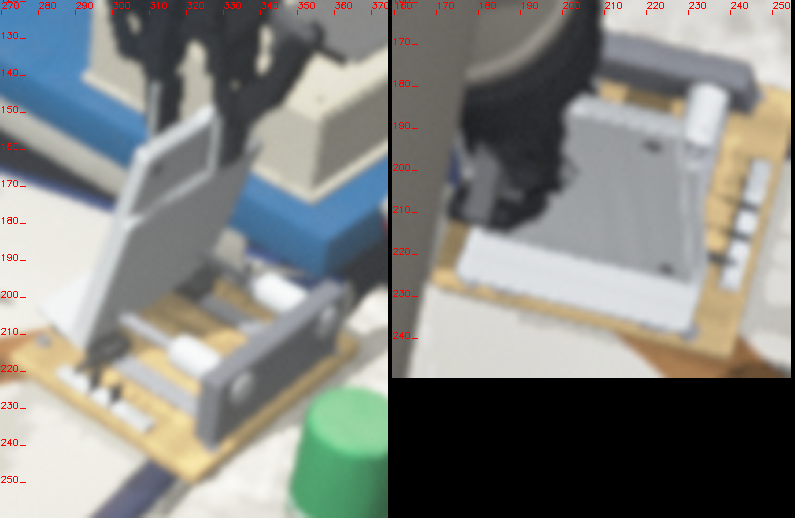

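```bash
echo '{"x": [0, 0, 0, 0, 0, 0, 0, 0, 0, 0], "y": [0, 0, 0, 0, -0.01, -0.02, -0.01, 0, 0, 0], "z": [-0.01, -0.02, -0.03, -0.03, -0.03, -0.02, 0, 0, 0, 0], "yaw": [0, 0, 0, 0, 0, 0, 0, 0, 0, 0], "jaw": [0.4, 0.4, 0.4, 0.4, 0.2, 0, 0, 0, 0, 0]}' | python3 nudge.py >/dev/null; python3 rel.py; python3 - <<'E'
from jig import *
o=bot.get_obs();ps=(o["eef_pos"],o["tool_rot"]);w=bot.read_camera("wrist");s=bot.read_camera("scene");t=bot.read_camera("top")
for n,i in zip("wst",(w,s,t)): cv2.imwrite(f"pics/f_{n}.png",i)
np.save("p3.npy",np.r_[ps[0],ps[1]])
v=[.4277,.1316,-.1237,.033]
G=J(v,[(x,y,z) for z in(.15,0) for x in(-.005,.005) for y in(.055,-.055)])
u=proj("wrist",G,ps);print(u.round(1).tolist());print("top",proj("top",G).round(1).tolist());print("scene",proj("scene",G).round(1).tolist())
a=np.maximum(u.min(0).astype(int)-12,0);b=np.minimum(u.max(0).astype(int)+12,[560,420])
k=min(395/(b-a)[0],590/(b-a)[1]);print(a,b,k)
C=[crop(w,*a,*b,k),np.vstack([crop(s,272,135,352,220,3.5)[:,:280],crop(t,162,165,242,245,3.5)[:,:280]])]
mont(C,"pics/f_all.png")
E
```

```text
t 17.85 jig rel seat mm [-9.000e+00 -2.000e-01  2.738e+02] yawerr 0.0013 F jig [-0.41  0.06 -0.04] w -0.0 g 0.0
[[335.1, 140.7], [329.4, 264.5], [346.3, 140.6], [339.5, 263.3], [285.7, 136.1], [285.3, 218.3], [293.2, 136.0], [292.3, 217.7]]
top [[168.2, 177.5], [226.9, 191.1], [170.1, 173.0], [228.5, 186.5], [180.0, 215.2], [230.3, 227.1], [181.6, 211.2], [231.6, 223.0]]
scene [[340.5, 139.1], [306.2, 160.5], [344.1, 141.9], [309.9, 163.6], [320.1, 186.5], [288.5, 208.4], [323.2, 189.2], [291.7, 211.3]]
[273 124] [358 276] 3.8815789473684212
(590, 618, 3)
```

View pics/f_all.png

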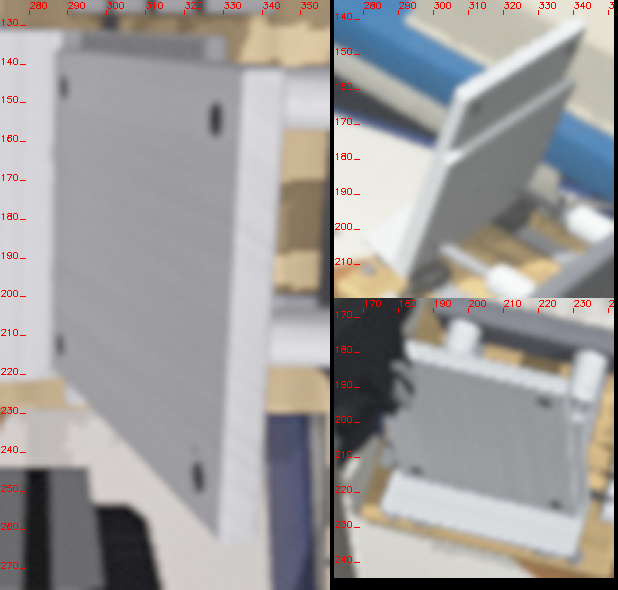

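```bash
echo '{"x": [0, 0, 0, 0, 0, 0, 0, 0], "y": [-0.008, 0, 0, 0, 0, 0, 0, 0], "z": [0.02, 0.035, 0.035, 0.035, 0.03, 0.018, 0, 0], "yaw": [0, 0, 0, 0, 0, 0, 0, 0], "jaw": [0, 0, 0, 0, 0, 0, 0, 0]}' | python3 nudge.py >/dev/null; python3 rel.py; echo '{"x": [0, 0, 0, 0, 0, 0], "y": [0.003, 0.003, 0.003, 0.002, 0, 0], "z": [0.001, 0, 0, 0, 0, 0], "yaw": [0, 0, 0, 0, 0, 0], "jaw": [0, 0, 0, 0, 0, 0]}' | python3 nudge.py >/dev/null; python3 rel.py
```

```text
t 18.8 jig rel seat mm [-16.8  -0.  101.7] yawerr 0.0013 F jig [-0.88 -0.07  0.71] w 0.006 g 0.0
t 19.4 jig rel seat mm [ -6.1   0.3 100.8] yawerr 0.0018 F jig [-2.35  0.68  2.64] w 0.001 g 0.0
```

```bash
echo '{"x": [0, 0, 0], "y": [0, 0, 0], "z": [0, 0, 0], "yaw": [0, 0, 0], "jaw": [0, 0, 0]}' | python3 nudge.py >/dev/null; python3 rel.py; echo '{"x": [0, 0, 0], "y": [0.002, 0, 0], "z": [0, 0, 0], "yaw": [0, 0, 0], "jaw": [0, 0, 0]}' | python3 nudge.py >/dev/null; python3 rel.py; echo '{"x": [0, 0, 0], "y": [0.002, 0, 0], "z": [0, 0, 0], "yaw": [0, 0, 0], "jaw": [0, 0, 0]}' | python3 nudge.py >/dev/null; python3 rel.py
```

```text
t 19.7 jig rel seat mm [ -6.2   0.2 100.6] yawerr 0.0018 F jig [-1.16  0.16  3.  ] w 0.001 g 0.0
t 20.0 jig rel seat mm [-4.300e+00  1.000e-01  1.005e+02] yawerr 0.0017 F jig [-2.28  1.29  3.01] w -0.001 g 0.0
t 20.3 jig rel seat mm [ -1.9  -0.  100.5] yawerr 0.0013 F jig [-0.83 -0.08 -0.22] w -0.0 g 0.0
```

```bash
cat > track.py <<'E'
from jig import *
# shift of patches (px) against f_ pictures (guard released, fence at rest) -> least squares mm
def patch(n,pt,h=7,r=8):
    a=cv2.imread(f"pics/f_{n[0]}.png");b=NOW[n];x,y=np.round(pt).astype(int);k=4
    T=cv2.resize(a[y-h:y+h+1,x-h:x+h+1],None,fx=k,fy=k,interpolation=3);S=cv2.resize(b[y-h-r:y+h+r+1,x-h-r:x+h+r+1],None,fx=k,fy=k,interpolation=3)
    m=cv2.matchTemplate(S,T,5);_,s,_,l=cv2.minMaxLoc(m);return np.array(l)/k-r,round(s,2)
F=[]
NOW={}
for i in range(3):
    F.append(bot.get_obs()["contact_force"]);NOW["scene"]=bot.read_camera("scene");F.append(bot.get_obs()["contact_force"]);NOW["top"]=bot.read_camera("top")
y=-.1237;A=np.array([[np.cos(y),np.sin(y),0],[-np.sin(y),np.cos(y),0],[0,0,1]])
print("F jig",(A@np.mean(F,0)).round(2),"std",np.std(F,0).round(2))
v=[.4277,.1316,-.1237,.033];d=A[0]
for nm,X in dict(gtopR=(.0,-.055,.15),gtopL=(0,.055,.15),ftopR=(.008,-.06,.105),midR=(0,-.055,.05),footR=(0,-.055,0),ledgeR=(-.029,-.06,0)).items():
    P=J(v,X)
    for n in("scene","top"):
        p=proj(n,P)[0];g=(proj(n,P+d*.001)[0]-p);s,c=patch(n,p)
        print(nm,n,s,"score",c,"mm along",round(s@g/(g@g),1))
E
python3 track.py
```

```text
F jig [-0.51 -0.48  0.05] std [0.39 0.28 0.37]
gtopR scene [1. 4.] score 0.86 mm along 6.1
gtopR top [ 1. -2.] score 0.89 mm along 4.1
gtopL scene [3. 1.] score 0.52 mm along 7.3
gtopL top [-8. -8.] score 0.42 mm along 9.8
ftopR scene [1. 0.] score 0.96 mm along 2.0
ftopR top [0. 0.] score 0.9 mm along 0.0
midR scene [-8.  3.] score 0.91 mm along -13.0
midR top [ 0. -1.] score 0.86 mm along 2.0
footR scene [0. 2.] score 0.91 mm along 2.6
footR top [-2.  4.] score 0.76 mm along -9.4
ledgeR scene [0. 0.] score 0.96 mm along 0.0
ledgeR top [0. 0.] score 0.96 mm along 0.0
```

```bash
echo '{"x": [0, 0, 0, 0, 0], "y": [-0.002, -0.003, -0.005, -0.005, 0], "z": [0, 0, 0, 0, 0], "yaw": [0, 0, 0, 0, 0], "jaw": [0, 0, 0, 0, 0]}' | python3 nudge.py >/dev/null; python3 rel.py; echo '{"x": [0, 0, 0, 0, 0, 0, 0, 0], "y": [0, 0, 0, 0, 0.007, 0, 0, 0], "z": [-0.02, -0.035, -0.035, -0.035, -0.03, -0.018, 0, 0], "yaw": [0, 0, 0, 0, 0, 0, 0, 0], "jaw": [0, 0, 0, 0, 0, 0, 0, 0]}' | python3 nudge.py >/dev/null; python3 rel.py; python3 track.py; python3 - <<'E'
from h import *
o=bot.get_obs();np.save("p4.npy",np.r_[o["eef_pos"],o["tool_rot"]]);cv2.imwrite("pics/g_w.png",bot.read_camera("wrist"))
# wrist: edges along image rows (guard top/foot edges are near vertical lines); compare with f_w
a=cv2.imread("pics/f_w.png",0);b=cv2.imread("pics/g_w.png",0)
print(np.load("p3.npy").round(4),np.load("p4.npy").round(4))
for r in(160,180,200): 
    for n,i in(("f",a),("g",b)): print(r,n,i[r-2:r+3,255:365].mean(0).astype(int)[::2].tolist())
E
```

```text
t 21.1 jig rel seat mm [-1.810e+01  1.000e-01  1.005e+02] yawerr 0.0023 F jig [-0.76 -0.12  0.32] w -0.002 g 0.0
t 21.9 jig rel seat mm [-1.040e+01  1.000e-01  2.734e+02] yawerr 0.0019 F jig [-1.03  0.05 -0.99] w -0.003 g 0.0
F jig [-0.17  0.2  -0.38] std [0.78 0.36 0.52]
gtopR scene [2. 2.] score 0.98 mm along 6.0
gtopR top [ 1. -2.] score 0.92 mm along 4.1
gtopL scene [2. 2.] score 0.98 mm along 6.2
gtopL top [-5. -7.] score 0.88 mm along 9.7
ftopR scene [0. 0.] score 0.96 mm along 0.0
ftopR top [0. 0.] score 0.89 mm along 0.0
midR scene [-8.  2.] score 0.92 mm along -14.2
midR top [0. 0.] score 0.84 mm along 0.0
footR scene [0. 1.] score 0.92 mm along 1.3
footR top [-2.  5.] score 0.84 mm along -11.4
ledgeR scene [0. 0.] score 0.98 mm along 0.0
ledgeR top [0. 0.] score 0.97 mm along 0.0
[ 0.4187  0.1325  0.3068  0.      0.749   0.6625 -0.0008] [ 4.173e-01  1.328e-01  3.058e-01 -1.000e-04  7.489e-01  6.627e-01
 -8.000e-04]
160 f [205, 206, 206, 199, 187, 184, 177, 207, 211, 212, 212, 209, 211, 213, 212, 205, 168, 160, 161, 161, 160, 159, 159, 158, 158, 158, 158, 158, 158, 157, 157,
[... 809 characters left out ...]
71, 171, 170, 170, 170, 171, 170, 170, 170, 170, 170, 170, 170, 170, 169, 169, 169, 169, 179, 207, 204, 204, 203, 181, 118, 114, 90, 79, 81, 81]
200 f [208, 206, 179, 147, 134, 137, 167, 206, 211, 212, 212, 209, 212, 212, 212, 200, 165, 161, 160, 160, 159, 158, 158, 158, 158, 158, 158, 157, 157, 156, 156, 155, 156, 156, 156, 156, 156, 156, 162, 203, 211, 210, 209, 205, 168, 147, 138, 144, 137, 128, 89, 72, 72, 82, 115]
200 g [207, 207, 196, 158, 139, 132, 147, 192, 211, 211, 210, 191, 175, 175, 175, 174, 174, 173, 172, 171, 171, 172, 172, 172, 172, 172, 172, 171, 171, 171, 170, 170, 169, 170, 170, 170, 170, 170, 170, 170, 170, 170, 172, 200, 206, 203, 202, 191, 153, 143, 119, 76, 70, 74, 86]
```

```bash
echo '{"x": [0, 0, 0, 0, 0, 0, 0, 0, 0, 0, 0], "y": [0.012, 0.012, 0.012, 0.012, 0, 0, 0, 0, 0, 0, 0], "z": [0, 0, 0, 0, 0.02, 0.03, 0.03, 0.03, 0.02, 0.01, 0], "yaw": [0, 0, 0, 0, 0, 0, 0, 0, 0, 0, 0], "jaw": [0.6, 0.6, 0.6, 0.6, 0.6, 0.6, 0.6, 0.6, 0.6, 0.6, 0.6]}' | python3 nudge.py 30 >/dev/null; python3 rel.py; echo '{"x": [0, 0, 0, 0, 0, 0, 0, 0, 0, 0, 0, 0, 0], "y": [-0.002, -0.003, -0.003, -0.003, -0.003, -0.003, -0.003, -0.003, -0.003, -0.003, -0.003, -0.003, 0], "z": [0, 0, 0, 0, 0, 0, 0, 0, 0, 0, 0, 0, 0], "yaw": [0, 0, 0, 0, 0, 0, 0, 0, 0, 0, 0, 0, 0], "jaw": [0.5, 0.45, 0.4, 0.38, 0.36, 0.34, 0.32, 0.30, 0.28, 0.26, 0.24, 0.22, 0.22]}' | python3 nudge.py >/dev/null; python3 rel.py
```

```text
t 23.35 jig rel seat mm [ 37.8  -0.2 132.5] yawerr 0.0013 F jig [-0.16 -0.89  0.66] w 0.604 g 0.0
t 24.65 jig rel seat mm [  2.3   0.2 133.5] yawerr 0.002 F jig [ 0.93 -0.25 -0.63] w 0.222 g 0.1
```

```bash
echo '{"x": [0, 0, 0, 0, 0, 0, 0, 0, 0], "y": [-0.002, -0.002, -0.002, -0.001, 0, 0, 0, 0, 0], "z": [0, 0, 0, 0, 0, 0, 0, 0, 0], "yaw": [0, 0, 0, 0, 0, 0, 0, 0, 0], "jaw": [0.2, 0.18, 0.16, 0.14, 0.12, 0, 0, 0, 0]}' | python3 nudge.py 50 >/dev/null; python3 rel.py; echo '{"x": [0, 0, 0, 0, 0], "y": [0, 0, 0, 0, 0], "z": [-0.003, -0.003, -0.002, 0, 0], "yaw": [0, 0, 0, 0, 0], "jaw": [0, 0, 0, 0, 0]}' | python3 nudge.py>/dev/null; python3 rel.py; python3 - <<'E'
from jig import *
# locate guard top edges in the scene/top pictures vs. the held-vertical model
s=bot.read_camera("scene");t=bot.read_camera("top");cv2.imwrite("pics/h_scene.png",s);cv2.imwrite("pics/h_top.png",t)
a=cv2.imread("pics/s4.png")
# same patch (guard top right corner, side edge) in s4 (held vertical at contact) vs now
for nm,(x,y) in dict(topR=(293,152),hole=(297,156),side=(291,190)).items():
    h,r,k=8,12,4
    T=cv2.resize(a[y-h:y+h+1,x-h:x+h+1],None,fx=k,fy=k,interpolation=3);S=cv2.resize(s[y-h-r:y+h+r+1,x-h-r:x+h+r+1],None,fx=k,fy=k,interpolation=3)
    _,sc,_,l=cv2.minMaxLoc(cv2.matchTemplate(S,T,5));print(nm,np.array(l)/k-r,round(sc,2))
y=-.1237;ex=np.array([np.cos(y),np.sin(y),0])
P=np.array([.4277,.1316,.18]);print("scene px per mm jig x",(proj("scene",P+ex*.001)-proj("scene",P)).round(2),"z",(proj("scene",P+[0,0,.001])-proj("scene",P)).round(2))
E
```

```text
t 25.55 jig rel seat mm [ -3.9   0.2 133.7] yawerr 0.0015 F jig [ 1.8  -0.67 -0.01] w 0.108 g 48.7
t 26.05 jig rel seat mm [ -4.3   0.2 141.6] yawerr 0.0018 F jig [-0.77 -0.18 -1.25] w 0.108 g 48.6
topR [-4. -3.] 0.87
hole [-3. -5.] 0.92
side [-3.  5.] 0.99
scene px per mm jig x [[0.38 0.19]] z [[ 0.03 -0.42]]
```

```bash
echo '{"x": [0, 0, 0, 0, 0, 0, 0, 0], "y": [0.001, 0.001, 0.001, 0.001, 0.001, 0.001, 0, 0], "z": [0.002, 0.001, 0.001, 0, 0, 0, 0, 0], "yaw": [0, 0, 0, 0, 0, 0, 0, 0], "jaw": [0, 0, 0, 0, 0, 0, 0, 0]}' | python3 nudge.py>/dev/null; python3 rel.py; for i in 1 2; do echo '{"x": [0, 0, 0, 0], "y": [0.001, 0.001, 0, 0], "z": [0.0005, 0, 0, 0], "yaw": [0, 0, 0, 0], "jaw": [0, 0, 0, 0]}' | python3 nudge.py>/dev/null; python3 rel.py; done
```

```text
t 26.95 jig rel seat mm [1.800e+00 1.000e-01 1.376e+02] yawerr 0.0016 F jig [ 0.28 -0.12 -1.63] w 0.11 g 48.6
t 27.35 jig rel seat mm [3.70e+00 1.00e-01 1.37e+02] yawerr 0.0017 F jig [-0.62 -0.02 -2.08] w 0.109 g 48.7
t 27.75 jig rel seat mm [5.700e+00 1.000e-01 1.365e+02] yawerr 0.0016 F jig [-1.91  0.83 -0.84] w 0.109 g 48.8
```

```bash
for i in 1 2 3; do echo '{"x": [0, 0, 0], "y": [0, 0, 0], "z": [0.0007, 0, 0], "yaw": [0, 0, 0], "jaw": [0, 0, 0]}' | python3 nudge.py>/dev/null; python3 rel.py; done
```

```text
t 28.05 jig rel seat mm [5.700e+00 1.000e-01 1.358e+02] yawerr 0.0016 F jig [-1.66 -0.14 -0.76] w 0.108 g 48.8
t 28.35 jig rel seat mm [5.800e+00 1.000e-01 1.351e+02] yawerr 0.0017 F jig [-0.92  0.01 -1.1 ] w 0.113 g 48.8
t 28.65 jig rel seat mm [5.800e+00 1.000e-01 1.345e+02] yawerr 0.0017 F jig [-2.36  0.9  -1.67] w 0.109 g 48.8
```

```bash
for i in 1 2 3; do echo '{"x": [0, 0, 0], "y": [0, 0, 0], "z": [0.0007, 0, 0], "yaw": [0, 0, 0], "jaw": [0, 0, 0]}' | python3 nudge.py>/dev/null; python3 rel.py; done
```

```text
t 28.95 jig rel seat mm [  5.8   0.2 133.7] yawerr 0.0017 F jig [-1.32  0.06 -0.8 ] w 0.113 g 48.8
t 29.25 jig rel seat mm [5.80e+00 1.00e-01 1.33e+02] yawerr 0.0017 F jig [-2.19  0.83 -0.67] w 0.113 g 48.8
t 29.55 jig rel seat mm [  6.1   0.2 132.7] yawerr 0.0015 F jig [-2.86 -0.65  3.52] w 0.109 g 49.5
```

```bash
echo '{"x": [0, 0, 0, 0, 0], "y": [-0.001, -0.0015, -0.001, 0, 0], "z": [-0.0005, 0, 0, 0, 0], "yaw": [0, 0, 0, 0, 0], "jaw": [0, 0, 0, 0, 0]}' | python3 nudge.py>/dev/null; python3 rel.py; echo '{"x": [0, 0, 0, 0, 0, 0], "y": [0, 0, 0, 0, 0, 0], "z": [0, 0, 0, 0, 0, 0], "yaw": [0, 0, 0, 0, 0, 0], "jaw": [0.14, 0.16, 0.18, 0.2, 0.2, 0.2]}' | python3 nudge.py 20 >/dev/null; python3 rel.py
echo '{"x": [0, 0, 0, 0, 0, 0, 0, 0, 0, 0, 0, 0, 0, 0, 0, 0, 0], "y": [0.002, 0.002, 0.002, 0.002, 0.002, 0.002, 0.002, 0.002, 0.002, 0.002, 0.002, 0.002, 0.002, 0.002, 0.002, 0, 0], "z": [0, 0, 0, 0, 0, 0, 0, 0, 0, 0, 0, 0, 0, 0, 0, 0, 0], "yaw": [0, 0, 0, 0, 0, 0, 0, 0, 0, 0, 0, 0, 0, 0, 0, 0, 0], "jaw": [0.2, 0.21, 0.22, 0.23, 0.24, 0.25, 0.26, 0.27, 0.28, 0.30, 0.32, 0.34, 0.36, 0.38, 0.4, 0.4, 0.4]}' | python3 nudge.py >/dev/null; python3 rel.py
echo '{"x": [0, 0, 0, 0, 0, 0, 0, 0, 0, 0, 0], "y": [0, 0, 0, 0, -0.012, -0.02, -0.01, 0, 0, 0, 0], "z": [-0.01, -0.02, -0.03, -0.03, -0.03, -0.02, 0, 0, 0, 0, 0], "yaw": [0, 0, 0, 0, 0, 0, 0, 0, 0, 0, 0], "jaw": [0.4, 0.4, 0.4, 0.4, 0.4, 0.4, 0.4, 0, 0, 0, 0]}' | python3 nudge.py >/dev/null; python3 rel.py; python3 track.py; python3 - <<'E'
from h import *
o=bot.get_obs();print(o["eef_pos"]);i=bot.read_camera("wrist");cv2.imwrite("pics/i_w.png",i);g=cv2.cvtColor(i,6)
for r in(160,180,200): print(r,g[r-2:r+3,255:365].mean(0).astype(int)[::2].tolist())
E
```

```text
t 30.05 jig rel seat mm [  2.4   0.2 132.9] yawerr 0.0019 F jig [-0.05  0.03 -1.9 ] w 0.11 g 48.7
t 30.65 jig rel seat mm [  2.4   0.2 132.9] yawerr 0.0017 F jig [ 0.27 -0.29  0.35] w 0.2 g 0.0
t 32.35 jig rel seat mm [ 32.3   0.2 132.8] yawerr 0.0016 F jig [ 0.01  0.2  -0.06] w 0.4 g 0.0
t 33.45 jig rel seat mm [-9.400e+00 -1.000e-01  2.721e+02] yawerr 0.0011 F jig [-0.3   0.07  0.66] w -0.002 g 0.0
F jig [-0.22  0.06  0.38] std [0.31 0.44 0.27]
gtopR scene [0. 0.] score 1.0 mm along 0.0
gtopR top [0. 0.] score 1.0 mm along 0.0
gtopL scene [0. 0.] score 1.0 mm along 0.0
gtopL top [-5. -8.] score 0.87 mm along 11.5
ftopR scene [0. 0.] score 1.0 mm along 0.0
ftopR top [0. 0.] score 1.0 mm along 0.0
midR scene [0. 0.] score 1.0 mm along 0.0
midR top [0. 0.] score 1.0 mm along 0.0
footR scene [0. 0.] score 1.0 mm along 0.0
footR top [0. 0.] score 1.0 mm along 0.0
ledgeR scene [0. 0.] score 1.0 mm along 0.0
ledgeR top [0. 0.] score 1.0 mm along 0.0
[0.41822802 0.13286245 0.30574816]
160 [206, 206, 206, 198, 187, 185, 175, 211, 211, 212, 213, 209, 211, 213, 213, 209, 175, 160, 161, 161, 161, 161, 160, 160, 159, 158, 158, 158, 158, 158, 158, 158, 158, 158, 158, 159, 151, 138, 157, 159, 194, 216, 215, 214, 215, 201, 181, 184, 183, 181, 180, 155, 91, 89, 89]
180 [208, 208, 208, 207, 193, 188, 178, 212, 212, 213, 214, 210, 212, 213, 213, 209, 172, 160, 161, 161, 160, 161, 160, 160, 158, 158, 158, 157, 157, 157, 157, 157, 157, 157, 156, 156, 156, 155, 155, 166, 208, 212, 211, 211, 205, 160, 134, 122, 119, 117, 108, 80, 82, 83, 84]
200 [209, 207, 186, 152, 135, 136, 166, 211, 211, 212, 213, 210, 212, 213, 212, 205, 169, 161, 161, 160, 160, 158, 158, 159, 159, 159, 158, 158, 157, 157, 156, 156, 156, 157, 157, 157, 157, 157, 157, 192, 212, 210, 210, 208, 183, 155, 139, 141, 147, 143, 101, 71, 71, 80, 105]
```

```bash
echo '{"x": [0, 0, 0, 0, 0, 0, 0, 0, 0, 0, 0, 0], "y": [0, 0, 0, 0, 0, 0, 0, 0, 0, 0, 0, 0], "z": [0, 0, 0, 0, 0, 0, 0, 0, 0, 0, 0, 0], "yaw": [-0.1428, -0.1428, -0.1428, -0.1428, -0.1428, -0.1428, -0.1428, -0.1428, -0.1428, -0.1428, -0.1428, 0], "jaw": [0, 0, 0, 0, 0, 0, 0, 0, 0, 0, 0, 0]}' | python3 nudge.py; python3 rel.py
```

```text
t: 35.0
eef_pos: [0.4182, 0.1329, 0.3059]
tool_rot: [0.0, 0.06, 0.998, 0.0]
contact_force: [0.3, -0.1, 0.7]
gripper_width: 0.001
grasp_force: 0.0
t 35.0 jig rel seat mm [-9.600e+00  1.000e-01  2.729e+02] yawerr 1.5737 F jig [ 0.29 -0.03  0.67] w 0.001 g 0.0
```

```bash
echo '{"x": [0.002, 0, 0, 0, 0, 0, 0, 0], "y": [0, 0, 0, 0, 0, 0, 0, 0], "z": [0.02, 0.035, 0.035, 0.035, 0.03, 0.016, 0, 0], "yaw": [0.003, 0, 0, 0, 0, 0, 0, 0], "jaw": [0, 0, 0, 0, 0, 0, 0, 0]}' | python3 nudge.py >/dev/null; python3 rel.py; echo '{"x": [-0.003, -0.003, -0.002, 0, 0], "y": [0, 0, 0, 0, 0], "z": [0, 0, 0, 0, 0], "yaw": [0, 0, 0, 0, 0], "jaw": [0, 0, 0, 0, 0]}' | python3 nudge.py >/dev/null; python3 rel.py; echo '{"x": [-0.002, -0.002, 0, 0], "y": [0, 0, 0, 0], "z": [0, 0, 0, 0], "yaw": [0, 0, 0, 0], "jaw": [0, 0, 0, 0]}' | python3 nudge.py >/dev/null; python3 rel.py
```

```text
t 35.8 jig rel seat mm [-11.4   0.2 102.2] yawerr 1.5671 F jig [ 0.58 -0.27  1.19] w -0.001 g 0.0
t 36.3 jig rel seat mm [ -3.5   0.2 102.1] yawerr 1.5692 F jig [ 0.5   0.19 -0.03] w -0.001 g 0.0
t 36.7 jig rel seat mm [3.000e-01 1.000e-01 1.018e+02] yawerr 1.5694 F jig [ 0.38 -0.71 -0.85] w -0.004 g 0.0
```

```bash
for i in 1 2 3; do echo '{"x": [-0.002, 0, 0], "y": [0, 0, 0], "z": [0, 0, 0], "yaw": [0, 0, 0], "jaw": [0, 0, 0]}' | python3 nudge.py >/dev/null; python3 rel.py; done;  echo '{"x": [-0.002, -0.002, 0, 0], "y": [0, 0, 0, 0], "z": [0, 0, 0, 0], "yaw": [0, 0, 0, 0], "jaw": [0, 0, 0, 0]}' | python3 nudge.py >/dev/null; python3 rel.py; python3 track.py
```

```text
t 37.0 jig rel seat mm [2.400e+00 1.000e-01 1.019e+02] yawerr 1.5694 F jig [-0.2   0.99  0.5 ] w -0.001 g 0.0
t 37.3 jig rel seat mm [4.400e+00 1.000e-01 1.019e+02] yawerr 1.5694 F jig [ 0.31 -0.33  0.12] w 0.005 g 0.0
t 37.6 jig rel seat mm [6.400e+00 1.000e-01 1.019e+02] yawerr 1.5694 F jig [-0.12 -0.82  0.5 ] w 0.002 g 0.0
t 38.0 jig rel seat mm [ 10.2   0.  101.8] yawerr 1.5694 F jig [-0.9  -0.27 -0.22] w 0.0 g 0.6
F jig [-1.1  -0.42 -0.08] std [0.55 0.8  0.53]
gtopR scene [1. 1.] score 0.91 mm along 3.0
gtopR top [ 1. -1.] score 0.92 mm along 2.3
gtopL scene [-1.  3.] score 0.76 mm along 0.9
gtopL top [1. 5.] score 0.41 mm along -8.4
ftopR scene [1. 1.] score 0.99 mm along 3.1
ftopR top [ 1. -1.] score 0.77 mm along 2.4
midR scene [1. 1.] score 1.0 mm along 3.3
midR top [ 1. -1.] score 0.8 mm along 2.5
footR scene [1. 0.] score 0.99 mm along 2.1
footR top [ 0. -1.] score 0.97 mm along 2.1
ledgeR scene [0. 0.] score 0.98 mm along 0.0
ledgeR top [ 0. -1.] score 0.96 mm along 2.0
```

```bash
echo '{"x": [-0.002, -0.002, -0.002, -0.002, 0, 0], "y": [0, 0, 0, 0, 0, 0], "z": [0, 0, 0, 0, 0, 0], "yaw": [0, 0, 0, 0, 0, 0], "jaw": [0, 0, 0, 0, 0, 0]}' | python3 nudge.py >/dev/null; python3 rel.py; echo '{"x": [-0.002, -0.002, -0.002, -0.002, -0.001, 0, 0, 0], "y": [0, 0, 0, 0, 0, 0, 0, 0], "z": [0, 0, 0, 0, 0, 0, 0, 0], "yaw": [0, 0, 0, 0, 0, 0, 0, 0], "jaw": [0, 0, 0, 0, 0, 0, 0, 0]}' | python3 nudge.py >/dev/null; python3 rel.py; sed -i 's/r=8/r=14/' track.py; python3 track.py
```

```text
t 38.9 jig rel seat mm [ 18.    0.  101.8] yawerr 1.5694 F jig [-4.2   0.41  0.88] w 0.002 g 2.2
t 39.7 jig rel seat mm [ 2.600e+01 -1.000e-01  1.017e+02] yawerr 1.5698 F jig [-8.45 -0.05  4.11] w -0.001 g 4.1
F jig [-7.51 -0.24  3.72] std [0.81 0.5  0.4 ]
gtopR scene [7. 5.] score 0.91 mm along 19.0
gtopR top [-2. 14.] score 0.73 mm along -26.1
gtopL scene [6. 5.] score 0.76 mm along 17.6
gtopL top [-2.  9.] score 0.47 mm along -17.2
ftopR scene [8. 3.] score 0.97 mm along 19.4
ftopR top [ 2. -8.] score 0.6 mm along 16.1
midR scene [8. 1.] score 1.0 mm along 17.9
midR top [ 2. -7.] score 0.82 mm along 14.9
footR scene [7. 3.] score 0.97 mm along 18.9
footR top [ 2. -8.] score 0.92 mm along 17.6
ledgeR scene [0. 0.] score 0.96 mm along 0.0
ledgeR top [  0. -11.] score 0.8 mm along 22.2
```

```bash
cat > ecc.py <<'E'
from jig import *
v=[.4277,.1316,-.1237,.033];ex=np.array([np.cos(v[2]),np.sin(v[2]),0])
print("F",bot.get_obs()["contact_force"].round(2))
a=cv2.imread("pics/f_s.png",0);b=bot.read_camera("scene");cv2.imwrite("pics/now_s.png",b);b=cv2.cvtColor(b,6)
for nm,c,h in(("guardtopR",(0,-.048,.135),7),("guardtopMid",(.005,.0,.142),7),("fencetopR",(.011,-.055,.098),6),("fencemid",(.011,-.05,.06),8),("fencefoot",(.0,-.055,.015),7),("guardside",(0,-.055,.125),6)):
    P=J(v,c)[0];p=proj("scene",P)[0];x,y=np.round(p).astype(int)
    g=[proj("scene",P+ex*d)[0]-p for d in(.018,.020,.022)]
    W=np.float32([[1,0,g[1][0]],[0,1,g[1][1]]]);T=np.float32(a[y-h:y+h+1,x-h:x+h+1]);M=np.float32([[1,0,g[1][0]+x-h],[0,1,g[1][1]+y-h]])
    try:
        s,M=cv2.findTransformECC(T,np.float32(b),M,cv2.MOTION_TRANSLATION,(3,200,1e-5),None,3)
        m=M[:,2]-[x-h,y-h];k=(g[2]-g[0])/4;print(nm,"meas",m.round(2),"exp20",g[1].round(2),"mm",round(20+((m-g[1])@k)/(k@k),1),"perp px",round(float(np.cross(k/np.linalg.norm(k),m-g[1])),2),"cc",round(s,3))
    except cv2.error as e: print(nm,"fail")
E
python3 ecc.py 2>/dev/null
```

```text
F [-7.32  0.41  4.36]
guardtopR meas [7.32 4.07] exp20 [7.89 4.18] mm 18.8 perp px 0.17 cc 0.993
guardtopMid meas [8.75 3.73] exp20 [7.91 3.97] mm 21.4 perp px -0.59 cc 0.908
fencetopR meas [6.98 4.08] exp20 [7.66 4.28] mm 18.4 perp px 0.15 cc 0.995
fencemid meas [7.09 3.31] exp20 [7.37 4.25] mm 18.3 perp px -0.68 cc 0.999
fencefoot meas [6.71 3.43] exp20 [6.99 4.21] mm 18.4 perp px -0.52 cc 0.997
guardside meas [7.2  3.67] exp20 [7.81 4.22] mm 18.2 perp px -0.2 cc 0.946
```

```bash
echo '{"x": [-0.001, -0.001, -0.001, 0, 0, 0, 0, 0], "y": [0, 0, 0, 0, 0, 0, 0, 0], "z": [0, 0, 0, 0, 0, 0, 0, 0], "yaw": [0, 0, 0, 0, 0, 0, 0, 0], "jaw": [0, 0, 0, 0, 0, 0, 0, 0]}' | python3 nudge.py >/dev/null; python3 rel.py; python3 ecc.py 2>/dev/null; python3 rel.py
```

```text
t 40.85 jig rel seat mm [ 2.870e+01 -1.000e-01  1.017e+02] yawerr 1.5699 F jig [-8.85 -0.54  5.83] w 0.001 g 4.7
F [-8.85  0.55  5.83]
guardtopR meas [8.4  4.65] exp20 [7.89 4.18] mm 21.5 perp px 0.17 cc 0.991
guardtopMid meas [7.44 5.87] exp20 [7.91 3.97] mm 21.0 perp px 1.91 cc 0.895
fencetopR meas [7.96 4.65] exp20 [7.66 4.28] mm 21.0 perp px 0.18 cc 0.994
fencemid meas [7.97 4.11] exp20 [7.37 4.25] mm 21.0 perp px -0.43 cc 0.999
fencefoot meas [7.62 4.14] exp20 [6.99 4.21] mm 21.2 perp px -0.39 cc 0.997
guardside meas [8.16 4.23] exp20 [7.81 4.22] mm 20.7 perp px -0.16 cc 0.924
t 40.9 jig rel seat mm [ 2.870e+01 -1.000e-01  1.016e+02] yawerr 1.5699 F jig [-7.99 -0.3   5.09] w 0.003 g 4.7
```

```bash
python3 -c "
from station import bot
print(bot.hand_in())"
```

```text
the job is handed in; nothing more can be done
None
```

I handed in with the guard seated and released, and the shut fingers still pressing it with about 8.5 N, the fence at about 21 mm (marks at 14 and 30). My first push knocked the foot off its seat, so I re-gripped, re-seated and released the guard before the final push; that push sits about 10 mm above mid-face, and the final state was checked by image measurement and force, since my 10 picture views were used up.

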